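Take the fuel-gas regulator off its left-hand yoke

ROBOT

A 6-joint arm with a two-finger parallel gripper is mounted at the origin on the work surface. World frame = base frame: x ahead of the robot, y to its left, z up, the work surface at z = 0. Lengths are in m, angles in rad, forces in N, time in s.
With the tool pointing down it reaches from about 0.25 to 0.775 m from the base axis. Payload 4 kg.
Tool frame: the origin (TCP) lies on the centre line of the jaws, within the pads' length; the fingertips stand 22 mm ahead of it and the grasp point (between the pads) lies 3 mm ahead of it; z points along the fingers, y is the direction in which the jaws open and shut (so a half turn about z gives the same grasp; the last joint's range is limited). The gripper opens to 94 mm and grips with 3 to 60 N. Pads are 16 mm wide; open, the fingers measure 119 mm over their backs; the gripper's body (75 mm by 177 mm) begins 78 mm behind the grasp point.
Start: joints at [1.085, 0.087, 1.371, -0, 1.684, -0.103], TCP at [0.205, 0.51, 0.228] pointing down, gripper open.
Joint ranges: [-3.1, 3.1], [-0.76, 2.03], [0.27, 2.55], [-1.08, 4.22], [0.17, 2.65], [-2.57, 2.57]. Speed limits (rad/s): [2.79, 2.79, 3.14, 3.14, 3.14, 3.14].

INTERFACE

Orientations are given as [roll, pitch, yaw] about the fixed x, y, z axes, in that order (R = Rz(yaw) Ry(pitch) Rx(roll)).
In Python, from bench import robot gives the robot as it stands. The module is installed in compiled form; this text tells all that it offers.
- The arm moves only by the shell command python3 -m inch 'ROWS'. ROWS is JSON, a list of rows, each an object with "linear": the shift along the world's x, y, z scaled (see below), a list of three; "twist": the turn about the world's z scaled (see below); "gripper": the opening, from 0 (shut) to 1 (fully open). In form: [{"linear": [x, y, z], "twist": twist, "gripper": gripper}, ...]. A call has 1 to 10 rows; each row is the pose to reach, as a shift and turn from the pose commanded when the call began; what a row does not reach only later rows make up. The controller multiplies each number of a shift by 0.1 m and each number of a turn by 60 degrees. A row lasts 1/12 s, in which the tool goes at most 41.7 mm and 7.16 degrees, less where a joint would pass 70% of its speed; a pose out of reach is approached as far as the arm can. A call with a number of a shift or a turn outside -1 to 1 is refused whole. A call with a gripper value outside its range is refused whole. The fingers move at their own pace and stop on an object; the grip force is fixed at half the most. Time passes only in rows, so rows that repeat a pose let the fingers close. It gives the time, the measured TCP pose, the force and the opening at its end, in the units of the state.
- robot.get_obs(): the state, without advancing time (a new reading comes with each control period).
- robot.snapshot(name): name is "scene" or "top" or "wrist"; returns a dict with "image" (420x560x3 uint8, red, green, blue), "depth" (420x560 float32, m along the optical axis (not along the pixel's ray), 0 where there is no reading), "mtx" (3x3 intrinsics, pixels), "rvec" (rotation vector, rad) and "tvec" (3), from world to camera coordinates, as OpenCV has them; the wrist camera has in their place "hand_eye" (4x4, takes a point from camera to tool coordinates, whose origin is the TCP and whose axes are the flange's). Camera axes: x right, y down, z forward; pixel columns grow to the right and rows downward; lengths in m; the calibration is good to about 2 mm. A picture is of the moment at which its call begins: read the wrist's pose just before it.
- robot.close_job(): hands the job in, once; it reports no verdict.
The state is a dict: "time": time; "joint_positions": joint angles; "qvel": joint speeds; "joint_torque": joint torques, N m; "tool_pos": TCP position; "ee_rot": TCP orientation; "wrist_force": force on the tool from outside, world axes, zero at the start; "wrist_torque": the same for the moment, N m; "width": finger opening in m.
Only numpy, scipy, OpenCV 4.12 (cv2) and the standard library are available. Lean on these libraries where they do the work, as an engineer would, in place of code of your own. Each camera call takes 0.05 s, during which the arm holds its last target.

TASK

The brass regulator on the sloping bench gas point has to come off for testing. Its yoke screw has a left-hand thread, so back it off by turning the tee bar clockwise as you look down on the bar (make sure by feel that it is coming loose, and never tighten it), and leave it backed right off; only then slide the regulator out sideways from under the yoke, and set it gently in the black tray, standing on its flat base. Leave the jar, the copper pipe bend and the screwdriver where they are.

Things in the scene. Friction and masses are not known exactly. Their poses are not given: they have to be found in the camera images.
- station: Bench gas point, fixed; its place and yaw (within 0.35 rad) vary, left or right of the robot's middle. Origin on the bench, z up. Base plate 150 x 205 x 12 mm; on legs over it a grey bed, 130 x 205 mm, slopes 30 degrees (0.524 rad) down towards the station's -x, the robot's side. The point 'bed' gives the slope's own frame.
- bed (a point): On the bed's floor under the screw axis, 80 mm above the station's origin. Axes: x uphill, y level (= station y), z straight out of the slope. The bed runs from y -55 to 150 mm, x -65 to 65. Curbs 9 mm high along y leave a 50 mm gap between x -25 and 25; a stop closes it at y = -28. The regulator leaves towards +y, or up along z once clear of the yoke.
- yoke (a point): Top centre of the fixed dark steel yoke frame, 46 mm above the bed's floor along the bed's z. The frame bridges the channel: bed x -42 to 42, y -20 to 20 mm, bridge from 28 to 46 mm above the floor, with a 24 mm wide collar on it up to 52 mm round the screw.
- tee (a joint): Yoke screw, rad. Grows as the tee bar turns clockwise, seen looking down on the bar along the bed's -z: this loosens it (left-hand thread). Starts at 0 (tight) to 0.3; turned below 0 it presses on the regulator, and below -0.3 counts as tightened. Backs out 2.5 mm per rad; its tip leaves the regulator's dimple at about 2.2; end stop 3.2. Friction about 0.12 N m; stays where left.
- tee_grip (a point): Centre of the round steel tee bar, 14 mm thick, 104 mm long, on the screw axis: 75 mm above the bed's floor plus 2.5 mm per rad. The bar lies along this frame's y; z is the screw axis, outward; the frame turns with the bar (parallel to the bed's at joint 0). The screw under it is 11 mm thick, with a look-only 19 mm ring; fingertips have 22 mm free below the bar's centre.
- regulator_grip (a point): Centre of the regulator's brass block, to grip across x: 42 (x) x 36 (y) x 56 mm high (z). On it a knob, 28 mm wide, 16 high; on its +y side a gauge drum 42 mm wide, out to 43 mm. At the start its axes are the bed's and it lies at bed y = 85 mm, 44 mm above the floor; the dimpled tongue (-y end) is under the yoke. 55 mm towards +y clears it. Mass 0.4 to 0.8 kg.
- regulator_base (a point): Centre of the underside of the regulator's flat base bar, 44 mm wide (x), 155 long (y), 16 high (z), one piece with the block. Axes as regulator_grip, which lies 44 mm above (z) and 32.5 mm towards +y from here.
- tray: Black open tray, fixed, outside 150 x 220 mm (x, y), walls 5 mm thick and 30 mm high, floor 5 mm thick. Origin on the bench under its centre. Lies on the other side of the robot's middle from the gas point.
- jar_mid (a point): Half-way up a loose white jar, 54 mm in diameter, 105 mm high, upright on the bench beyond the gauge, about 237 mm from the station's origin towards its +y. Bystander.
- pipe_mid (a point): Middle of a loose copper pipe bend, an upside-down U in its xz plane, 106 mm wide, 150 mm high, on a 130 x 60 x 10 mm steel foot; the point is 75 mm above the bench. About 165 mm from the station's origin towards its -y. Bystander.
- screwdriver_grip (a point): Handle of a loose red screwdriver, 200 mm long, 26 mm thick, lying on the bench in front of the gas point (its -x side). Bystander.
There are look-alikes about, which are no part of the job. What is shaped like the part that bears regulator_grip but red is not meant.

How it is judged:
By the outcome, as a careful person would: the job done as asked, in the order asked, and still so for the second after the job is handed in, with the robot touching nothing.
It also fails if it takes over 72 s, if anything falls off the work surface, if the arm or the gripper's body presses on something with over 40 N, if the wrist force passes 120 N, or if a joint passes its speed limit or range.

## Working session

There is one attempt and no reset: what is moved stays moved. The work goes in short steps, Python scripts to look and compute and a shell command to move; the robot and the scene stay as the last step left them, time stands still between calls to the robot, and variables do not carry over. Pictures are saved under pics/ and viewed, and the job is handed in when it is done.

```bash
mkdir -p pics; cat > h.py <<'E'
import numpy as np, cv2
from bench import robot
from scipy.spatial.transform import Rotation as R
def snap(n,save=None):
    o=robot.get_obs(); s=robot.snapshot(n); s['obs']=o
    if save:
        cv2.imwrite(f'pics/{save}.png',s['image'][:,:,::-1])
    if 'rvec' in s:
        Rm=cv2.Rodrigues(np.array(s['rvec'],float))[0]; t=np.array(s['tvec'],float).ravel()
        s['Rcw']=Rm.T; s['c']=-Rm.T@t
    else:
        H=np.array(s['hand_eye']); Rt=R.from_euler('xyz',o['ee_rot']).as_matrix()
        s['Rcw']=Rt@H[:3,:3]; s['c']=Rt@H[:3,3]+np.array(o['tool_pos'])
    K=np.array(s['mtx']); d=np.array(s['depth'],float)
    v,u=np.mgrid[:d.shape[0],:d.shape[1]]
    ray=np.stack([(u-K[0,2])/K[0,0],(v-K[1,2])/K[1,1],np.ones_like(d)],-1)@s['Rcw'].T
    s['ray']=ray; s['P']=s['c']+ray*d[...,None]; s['P'][d==0]=np.nan
    return s
def plane(s,u,v,z):
    r=s['ray'][int(v),int(u)]; return s['c']+r*(z-s['c'][2])/r[2]
E
python3 - <<'E'
from h import *
import json
for n in ['scene','top','wrist']:
    s=snap(n,n+'0'); print(n,s['c'].round(3),s['Rcw'].round(2).tolist())
print({k:np.round(v,3).tolist() for k,v in robot.get_obs().items()})
E
```

```text
scene [1.077 0.448 1.17 ] [[-0.63, 0.64, -0.45], [0.78, 0.51, -0.37], [-0.01, -0.58, -0.81]]
top [ 0.253 -0.019  1.823] [[0.01, -0.99, 0.16], [-1.0, -0.01, -0.01], [0.01, -0.16, -0.99]]
wrist [0.141 0.535 0.384] [[0.37, 0.9, 0.22], [0.93, -0.36, -0.09], [-0.0, 0.24, -0.97]]
{'time': 0.15, 'joint_positions': [1.085, 0.088, 1.372, -0.0, 1.684, -0.103], 'qvel': [-0.001, -0.001, -0.004, 0.001, -0.0, -0.001], 'joint_torque': [0.001, -34.064, -30.279, 0.072, 0.031, -0.0], 'tool_pos': [0.205, 0.51, 0.227], 'ee_rot': [-3.14, -0.0, 2.759], 'wrist_force': [0.176, -0.539, 0.512], 'wrist_torque': [-0.065, -0.019, -0.041], 'width': 0.094}
```

View pics/scene0.png

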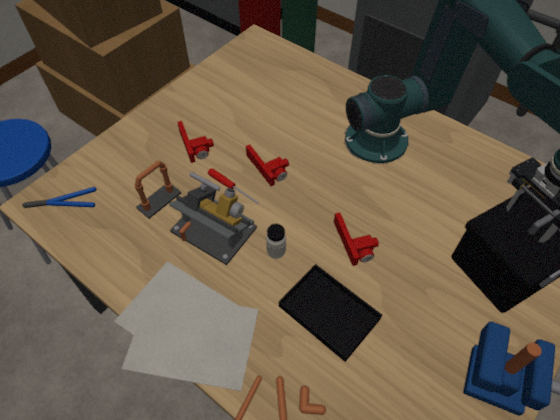

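View pics/top0.png

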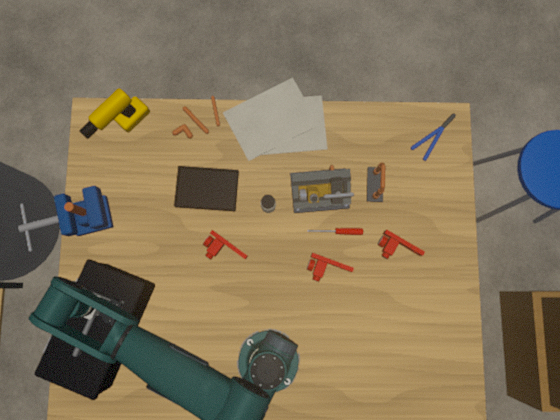

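View pics/wrist0.png

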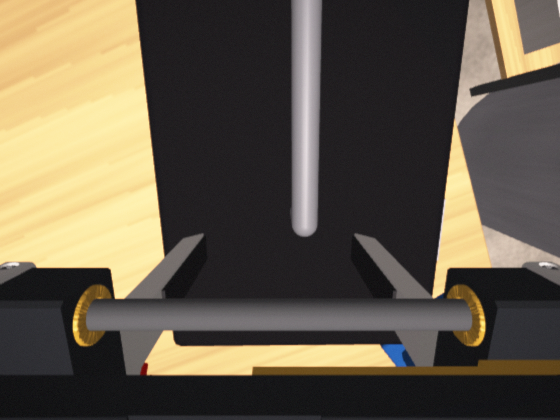

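```bash
python3 - <<'E'
from h import *
s=snap('top'); im=s['image']
print(s['mtx'])
c=cv2.resize(im[150:250,160:420],None,fx=3,fy=3,interpolation=cv2.INTER_CUBIC)
cv2.imwrite('pics/topc.png',c[:,:,::-1])
P=s['P']
for (u,v) in [(207,188),(268,203),(322,190),(318,190),(300,190),(350,195),(340,195),(330,195),(375,183),(293,180),(293,208),(350,172),(350,208)]:
    print((u,v),P[v,u].round(3),im[v,u])
s=snap('scene'); im=s['image']
c=cv2.resize(im[140:280,120:310],None,fx=4,fy=4,interpolation=cv2.INTER_CUBIC)
cv2.imwrite('pics/scenec.png',c[:,:,::-1])
E
```

```text
[[506.79396791   0.         280.92729776]
 [  0.         506.79396791 203.96792137]
 [  0.           0.           1.        ]]
(207, 188) [0.609 0.232 0.   ] [70 62 47]
(268, 203) [0.539 0.006 0.105] [81 68 56]
(322, 190) [ 0.59  -0.181  0.092] [150 119  45]
(318, 190) [ 0.588 -0.166  0.097] [142 114  53]
(300, 190) [ 0.58  -0.102  0.135] [124 118 113]
(350, 195) [ 0.562 -0.269  0.155] [127 125 120]
(340, 195) [ 0.562 -0.236  0.149] [143 142 142]
(330, 195) [ 0.56  -0.201  0.158] [142 144 148]
(375, 183) [ 0.635 -0.383  0.007] [95 90 85]
(293, 180) [ 0.623 -0.079  0.098] [110 103  97]
(293, 208) [ 0.538 -0.083  0.007] [125 105  77]
(350, 172) [ 0.677 -0.293 -0.004] [150 128  96]
(350, 208) [ 0.542 -0.291  0.001] [158 131  87]
```

View pics/topc.png

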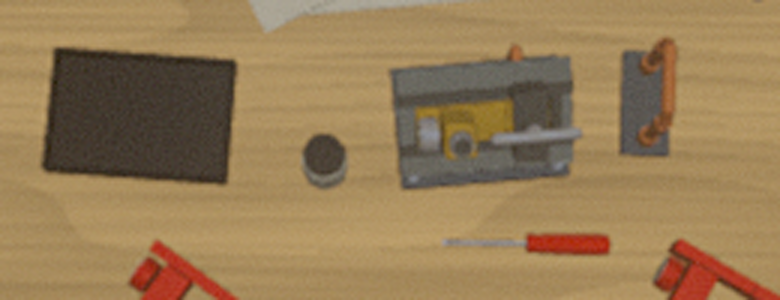

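View pics/scenec.png

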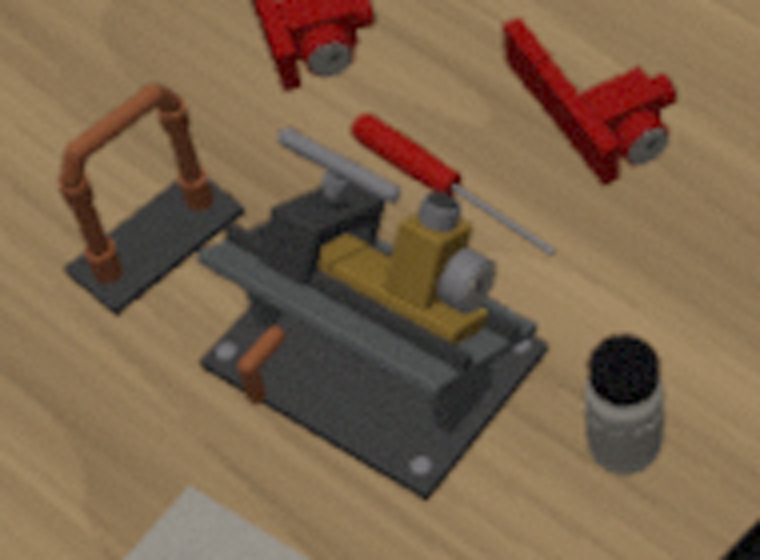

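```bash

python3 -m inch '[{"linear":[0.2,-0.3,0.1],"twist":-0.09,"gripper":1},{"linear":[0.4,-0.65,0.2],"twist":-0.18,"gripper":1},{"linear":[0.5,-1,0.3],"twist":-0.27,"gripper":1}]'
python3 -m inch '[{"linear":[0.2,-0.35,0.1],"twist":-0.09,"gripper":1},{"linear":[0.4,-0.7,0.2],"twist":-0.18,"gripper":1},{"linear":[0.6,-1,0.3],"twist":-0.27,"gripper":1}]'
python3 -m inch '[{"linear":[0.2,-0.35,0.1],"twist":-0.09,"gripper":1},{"linear":[0.4,-0.7,0.2],"twist":-0.18,"gripper":1},{"linear":[0.6,-1,0.2],"twist":-0.27,"gripper":1}]'
python3 -m inch '[{"linear":[0.2,-0.35,0],"twist":-0.09,"gripper":1},{"linear":[0.4,-0.7,0],"twist":-0.18,"gripper":1},{"linear":[0.6,-1,0],"twist":-0.25,"gripper":1}]'
```

```text
time: 0.5
tool_pos: [0.2564, 0.409, 0.2569]
ee_rot: [-3.14, 0.001, 2.472]
wrist_force: [1.5, 0.2, 1.3]
width: 0.0943
time: 0.75
tool_pos: [0.3156, 0.3082, 0.2882]
ee_rot: [3.141, 0.0, 2.189]
wrist_force: [1.2, 0.6, -0.4]
width: 0.0941
time: 1.0
tool_pos: [0.3765, 0.2084, 0.3101]
ee_rot: [3.137, 0.0, 1.906]
wrist_force: [1.0, 0.1, 0.2]
width: 0.0941
time: 1.25
tool_pos: [0.436, 0.1079, 0.3078]
ee_rot: [3.141, 0.0, 1.644]
wrist_force: [0.4, 0.1, 0.9]
width: 0.0941
```

```bash

python3 -m inch '[{"linear":[0.2,-0.35,0],"twist":0,"gripper":0.6},{"linear":[0.4,-0.7,0],"twist":0,"gripper":0.6},{"linear":[0.6,-1,0],"twist":0,"gripper":0.5}]'
python3 -m inch '[{"linear":[0.2,-0.35,0],"twist":0,"gripper":0.4},{"linear":[0.35,-0.7,0],"twist":0,"gripper":0.35},{"linear":[0.5,-1,0],"twist":0,"gripper":0.35}]'
python3 -m inch '[{"linear":[0,-0.35,0],"twist":0,"gripper":0.35},{"linear":[0,-0.6,0],"twist":0,"gripper":0.35},{"linear":[0,-0.6,0],"twist":0,"gripper":0.35}]'
python3 - <<'E'
from h import *
for n in ['wrist','top']:
    s=snap(n,n+'1')
    np.savez('pics/'+n+'1.npz',P=s['P'],im=s['image'],c=s['c'],ray=s['ray'])
print(s['obs']['tool_pos'],s['obs']['ee_rot'])
c=cv2.resize(s['image'][150:250,160:420],None,fx=3,fy=3,interpolation=cv2.INTER_CUBIC)
cv2.imwrite('pics/topc1.png',c[:,:,::-1])
E
```

```text
time: 1.5
tool_pos: [0.496, 0.0078, 0.3075]
ee_rot: [3.141, 0.0, 1.648]
wrist_force: [1.3, 0.1, 0.1]
width: 0.0772
time: 1.75
tool_pos: [0.546, -0.0923, 0.3071]
ee_rot: [-3.141, 0.0, 1.648]
wrist_force: [1.3, -0.2, 0.1]
width: 0.0576
time: 2.0
tool_pos: [0.5452, -0.1544, 0.3061]
ee_rot: [-3.139, 0.001, 1.643]
wrist_force: [-0.5, -0.0, 0.0]
width: 0.0374
[ 0.5452315  -0.1519429   0.30652205] [-3.14009689e+00 -6.84062199e-04  1.64479785e+00]
```

View pics/wrist1.png

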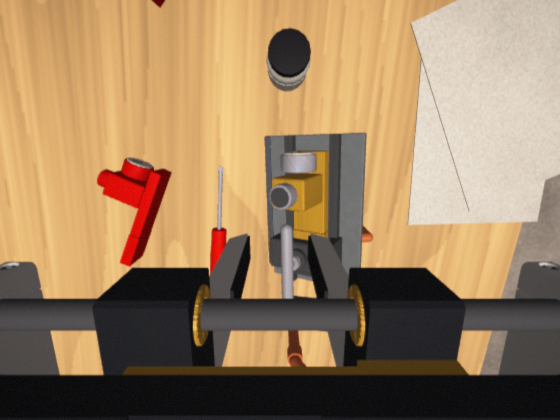

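```bash
python3 - <<'E'
import numpy as np,cv2
w=np.load('pics/wrist1.npz'); P=w['P']; im=w['im']
c=cv2.resize(im[110:310,240:390],None,fx=4,fy=3,interpolation=cv2.INTER_CUBIC)
cv2.imwrite('pics/w1c.png',c[:,:,::-1])
for (u,v) in [(287,232),(287,245),(287,260),(288,275),(288,290),(284,196),(298,160),(316,220),(310,200),(300,185),(350,150),(350,200),(270,150),(289,50),(355,140),(336,150)]:
    print((u,v),P[v,u].round(4),im[v,u])
# bar
m=np.zeros(P.shape[:2],bool); m[225:300,278:298]=1
m&=(P[...,2]>0.125)
m[:]=m&(np.ptp(im.astype(int),axis=2)<25)
Q=P[m]; z0=np.median(Q[:,2]); 
Q=Q[abs(Q[:,2]-z0)<0.012]
c=Q.mean(0); U=np.linalg.svd(Q-c)[2]; print('bar',len(Q),c.round(4),U[0].round(3),Q[:,1].min(),Q[:,1].max(),np.percentile(Q[:,2],[5,50,95]))
E
```

```text
(287, 232) [ 0.556  -0.1879  0.1527] [188 186 189]
(287, 245) [ 0.5573 -0.2036  0.1517] [191 186 191]
(287, 260) [ 0.5588 -0.2219  0.1513] [191 183 188]
(288, 275) [ 0.5613 -0.2397  0.153 ] [182 175 179]
(288, 290) [ 0.563  -0.2597  0.1514] [185 177 181]
(284, 196) [ 0.5493 -0.1457  0.1616] [73 69 70]
(298, 160) [ 0.5622 -0.1091  0.1381] [186 179 189]
(316, 220) [ 0.5947 -0.186   0.1003] [200 146  43]
(310, 200) [ 0.5797 -0.1527  0.1385] [152 107  31]
(300, 185) [ 0.5657 -0.1343  0.1526] [200 148  45]
(350, 150) [ 0.6254 -0.095   0.1059] [116 116 114]
(350, 200) [ 0.6331 -0.1554  0.1068] [115 115 114]
(270, 150) [ 0.5273 -0.1059  0.013 ] [82 83 86]
(289, 50) [0.5437 0.0081 0.1053] [41 38 42]
(355, 140) [ 0.6293 -0.083   0.1078] [114 114 113]
(336, 150) [ 0.6086 -0.0962  0.1063] [71 68 69]
bar 897 [ 0.559  -0.2239  0.1507] [ 0.103 -0.995  0.004] -0.2724782729654243 -0.18093899513889833 [0.14634096 0.15145133 0.15334226]
```

View pics/w1c.png

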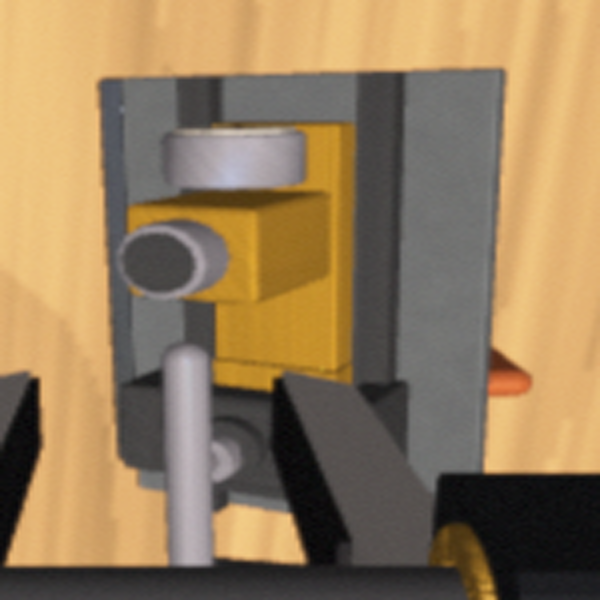

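```bash
python3 - <<'E'
import numpy as np,cv2
w=np.load('pics/wrist1.npz'); P=w['P']; im=w['im']
def fit(Q):
    for _ in range(4):
        c=Q.mean(0); n=np.linalg.svd(Q-c,full_matrices=False)[2][2]; n*=np.sign(n[2]); d=(Q-c)@n; Q=Q[abs(d)<2.5*d.std()+1e-4]
    return c,n,len(Q),d.std()
for nm,(a,b,c_,d_) in dict(right=(138,220,344,361),brassbar=(190,232,318,327),).items():
    c,n,k,sd=fit(P[a:b,c_:d_].reshape(-1,3)); print(nm,c.round(4),n.round(4),k,sd.round(4),'tilt',np.degrees(np.arccos(n[2])),'yaw',np.arctan2(-n[1],-n[0]))
# drum outer face line: brass block face edges; gray outer edge of bed (uphill) : last column with z>0.08
pts=[]
for v in range(138,232,3):
    u=max(u for u in range(340,380) if P[v,u,2]>0.07 and np.ptp(im[v,u].astype(int))<25)
    pts.append(P[v,u-1])
pts=np.array(pts); k=np.polyfit(pts[:,1],pts[:,0],1); print('uphill edge yaw',-np.arctan(k[0]),pts.mean(0).round(4), 'rms',np.std(pts[:,0]-np.polyval(k,pts[:,1])))
# +y edge of bed
pts=[]
for u in range(344,362,2):
    v=min(v for v in range(120,160) if P[v,u,2]>0.07)
    pts.append(P[v+1,u])
pts=np.array(pts);print('+y edge',pts[[0,-1]].round(4),pts.mean(0).round(4))
# jar top
j=(abs(P[...,2]-0.105)<0.004); j[:20]=0; j[90:]=0; j[:,:260]=0;j[:,320:]=0
print('jar',P[j].mean(0).round(4),j.sum(), (P[j].max(0)-P[j].min(0)).round(3))
E
```

```text
Traceback (most recent call last):
numpy.linalg.LinAlgError: SVD did not converge
```

```bash
python3 - <<'E'
import numpy as np,cv2
w=np.load('pics/wrist1.npz'); P=w['P']; im=w['im']
def fit(Q):
    Q=Q[np.isfinite(Q[:,0])]; Q=Q[abs(Q[:,2]-np.median(Q[:,2]))<0.02]
    for _ in range(4):
        c=Q.mean(0); n=np.linalg.svd(Q-c,full_matrices=False)[2][2]; n*=np.sign(n[2]); d=(Q-c)@n; Q=Q[abs(d)<2.5*d.std()+1e-4]
    return c,n,len(Q),d.std()
for nm,(a,b,c_,d_) in dict(right=(138,220,344,361),brassbar=(190,232,318,327),).items():
    c,n,k,sd=fit(P[a:b,c_:d_].reshape(-1,3)); print(nm,c.round(4),n.round(4),k,sd.round(4),'tilt',np.degrees(np.arccos(n[2])),'yaw',np.arctan2(-n[1],-n[0]))
pts=[]
for v in range(138,232,3):
    us=[u for u in range(340,380) if P[v,u,2]>0.07 and np.ptp(im[v,u].astype(int))<25]
    if us: pts.append(P[v,max(us)-1])
pts=np.array(pts); pts=pts[np.isfinite(pts[:,0])]; k=np.polyfit(pts[:,1],pts[:,0],1); print('uphill edge yaw',-np.arctan(k[0]),pts.mean(0).round(4), 'rms',np.std(pts[:,0]-np.polyval(k,pts[:,1])))
pts=[]
for u in range(344,362,2):
    vs=[v for v in range(120,160) if P[v,u,2]>0.07]
    if vs: pts.append(P[min(vs)+1,u])
pts=np.array(pts);print('+y edge',pts[[0,-1]].round(4),pts.mean(0).round(4))
j=(abs(P[...,2]-0.105)<0.004); j[:20]=0; j[90:]=0; j[:,:260]=0;j[:,320:]=0
print('jar',P[j].mean(0).round(4),j.sum(), (P[j].max(0)-P[j].min(0)).round(3))
E
```

```text
right [ 0.632  -0.1292  0.1068] [-0.4979 -0.0497  0.8658] 1368 0.0007 tilt 30.024292799801874 yaw 0.09945010788259434
brassbar [ 0.6005 -0.1722  0.1045] [0.7796 0.0159 0.6261] 365 0.002 tilt 51.23468582477471 yaw -3.121179631122054
uphill edge yaw 0.1015160659984705 [ 0.6438 -0.1351  0.112 ] rms 0.0005169954685387084
+y edge [[ 0.6168 -0.0781  0.1019]
 [ 0.6333 -0.0759  0.1111]] [nan nan nan]
jar [0.5436 0.0059 0.1057] 1590 [0.047 0.047 0.008]
```

```bash

python3 -m inch '[{"linear":[0.1,-0.3,0],"twist":0.02,"gripper":0.35},{"linear":[0.11,-0.45,-0.3],"twist":0.02,"gripper":0.35},{"linear":[0.11,-0.45,-0.7],"twist":0.02,"gripper":0.35},{"linear":[0.11,-0.45,-0.9],"twist":0.02,"gripper":0.35},{"linear":[0.11,-0.45,-0.9],"twist":0.02,"gripper":0.35}]'
python3 - <<'E'
from h import *
s=snap('wrist','wrist2'); print(s['obs']['tool_pos'],s['obs']['ee_rot'])
E
```

```text
time: 2.52
tool_pos: [0.5539, -0.1921, 0.211]
ee_rot: [-3.132, -0.007, 1.671]
wrist_force: [-0.8, 0.9, -0.5]
width: 0.0329
[ 0.55387329 -0.1920812   0.21095464] [-3.13162624 -0.0066234   1.67128531]
```

View pics/wrist2.png

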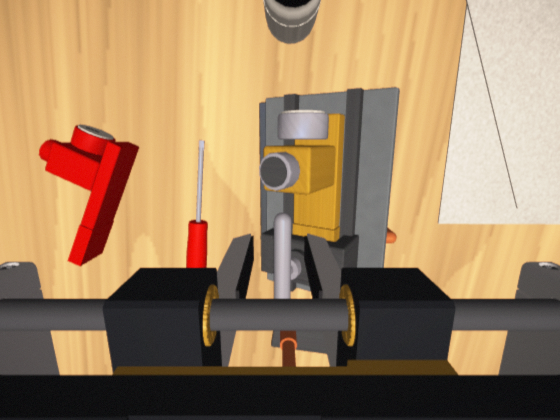

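```bash

python3 -m inch '[{"linear":[0.02,-0.05,-0.3],"twist":0,"gripper":0.35},{"linear":[0.02,-0.05,-0.6],"twist":0,"gripper":0.3},{"linear":[0.02,-0.05,-0.6],"twist":0,"gripper":0.24},{"linear":[0.02,-0.05,-0.6],"twist":0,"gripper":0.24}]'
python3 - <<'E'
from h import *
s=snap('wrist','wrist3'); print(s['obs']['tool_pos'],s['obs']['ee_rot'],s['obs']['wrist_force'])
E
```

```text
time: 2.9
tool_pos: [0.5586, -0.1988, 0.1584]
ee_rot: [-3.141, -0.001, 1.671]
wrist_force: [0.9, 0.5, 0.5]
width: 0.0229
[ 0.55857595 -0.19878138  0.15839959] [-3.14136897e+00 -5.41531319e-04  1.67102515e+00] [0.94046788 0.50751118 0.47674794]
```

View pics/wrist3.png

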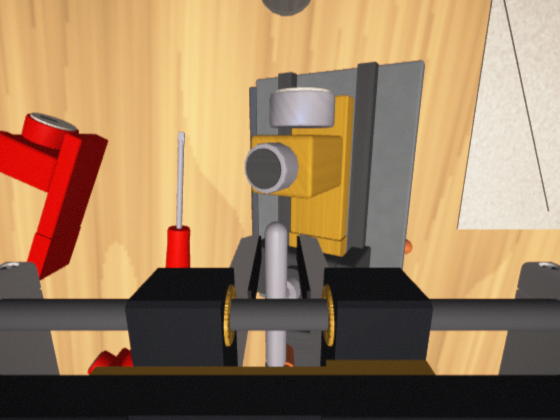

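```bash
cat > arc.py <<'E'
import numpy as np
def tgt(th,r=.036,dz=.009):
    C=np.array([.560,-.233,.145]);y=.1
    xh=np.array([np.cos(y),np.sin(y),0]);yh=np.array([-np.sin(y),np.cos(y),0]);z=np.array([0,0,1.])
    xb=xh*.866+z*.5;n=-xh*.5+z*.866
    return C+r*(np.cos(th)*yh+np.sin(th)*xb)+n*.0025*th+z*dz, 1.67-np.arctan2(.866*np.sin(th),np.cos(th))%(2*np.pi)
def table(p0,psi0,ths):
    for t in ths:
        p,a=tgt(t); print(round(t,2),((p-p0)/.1).round(2),round((a-psi0)/np.radians(60),2))
E
python3 - <<'E'
from arc import *
table(np.array([.5583,-.199,.158]),1.671,np.arange(0.1,1.25,.1))
E
```

```text
0.1 [ 0.01  0.02 -0.02] -0.08
0.2 [0.04 0.02 0.  ] -0.17
0.3 [0.07 0.01 0.02] -0.25
0.4 [0.1  0.   0.04] -0.34
0.5 [ 0.13 -0.01  0.06] -0.42
0.6 [ 0.16 -0.03  0.07] -0.51
0.7 [ 0.18 -0.05  0.09] -0.6
0.8 [ 0.2  -0.07  0.11] -0.7
0.9 [ 0.23 -0.09  0.12] -0.79
1.0 [ 0.25 -0.12  0.13] -0.89
1.1 [ 0.26 -0.15  0.14] -0.99
1.2 [ 0.28 -0.18  0.15] -1.1
```

```bash

python3 -m inch '[{"linear":[0.01,0.02,-0.02],"twist":-0.08,"gripper":0.24},{"linear":[0.04,0.02,0],"twist":-0.17,"gripper":0.24},{"linear":[0.07,0.01,0.02],"twist":-0.25,"gripper":0.24},{"linear":[0.1,0,0.04],"twist":-0.34,"gripper":0.24},{"linear":[0.13,-0.01,0.06],"twist":-0.42,"gripper":0.24},{"linear":[0.13,-0.01,0.06],"twist":-0.42,"gripper":0.24}]'
python3 - <<'E'
from h import *
s=snap('wrist','wrist4'); o=s['obs'];print(o['tool_pos'],o['ee_rot'],o['wrist_force'],o['wrist_torque'])
E
```

```text
time: 3.45
tool_pos: [0.5718, -0.2012, 0.1682]
ee_rot: [3.138, 0.001, 1.228]
wrist_force: [-5.5, 0.4, 3.4]
width: 0.0225
[ 0.57184665 -0.20121974  0.1681657 ] [3.13849078e+00 1.43126998e-03 1.22839639e+00] [-5.52250206  0.40201557  3.35971711] [0.03787175 1.12693462 0.05162821]
```

View pics/wrist4.png

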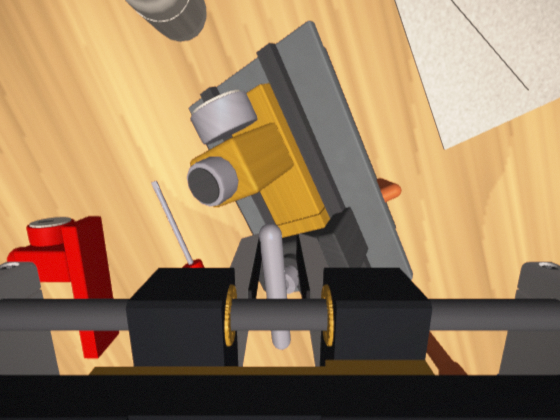

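```bash
python3 - <<'E'
from arc import *
table(np.array([.5713,-.2,.166]),1.230,np.arange(0.6,1.65,.1))
E
```

```text
0.6 [ 0.03 -0.02 -0.01] -0.09
0.7 [ 0.05 -0.04  0.01] -0.18
0.8 [ 0.07 -0.06  0.03] -0.28
0.9 [ 0.1  -0.08  0.04] -0.37
1.0 [ 0.12 -0.11  0.05] -0.47
1.1 [ 0.13 -0.14  0.06] -0.57
1.2 [ 0.15 -0.17  0.07] -0.68
1.3 [ 0.16 -0.21  0.08] -0.78
1.4 [ 0.17 -0.24  0.09] -0.89
1.5 [ 0.18 -0.28  0.09] -1.0
1.6 [ 0.18 -0.31  0.09] -1.11
```

```bash

python3 -m inch '[{"linear":[0.03,-0.02,-0.02],"twist":-0.09,"gripper":0.24},{"linear":[0.05,-0.04,-0.01],"twist":-0.18,"gripper":0.24},{"linear":[0.07,-0.06,0.01],"twist":-0.28,"gripper":0.24},{"linear":[0.1,-0.08,0.02],"twist":-0.37,"gripper":0.24},{"linear":[0.12,-0.11,0.03],"twist":-0.47,"gripper":0.24},{"linear":[0.13,-0.14,0.04],"twist":-0.57,"gripper":0.24},{"linear":[0.15,-0.17,0.05],"twist":-0.68,"gripper":0.24},{"linear":[0.16,-0.21,0.06],"twist":-0.78,"gripper":0.24},{"linear":[0.17,-0.24,0.07],"twist":-0.89,"gripper":0.24},{"linear":[0.18,-0.28,0.07],"twist":-1,"gripper":0.24}]'
python3 - <<'E'
from h import *
s=snap('wrist','wrist5'); o=s['obs'];print(o['tool_pos'],o['ee_rot'],o['wrist_force'],o['wrist_torque'])
E
```

```text
time: 4.33
tool_pos: [0.5904, -0.2277, 0.174]
ee_rot: [3.141, -0.004, 0.18]
wrist_force: [-2.6, 4.1, 1.4]
width: 0.0225
[ 0.59041043 -0.22770562  0.17404988] [ 3.14135377 -0.00384716  0.18040305] [-2.6242475   4.13060772  1.38935934] [0.56003347 0.56106161 0.01222543]
```

View pics/wrist5.png

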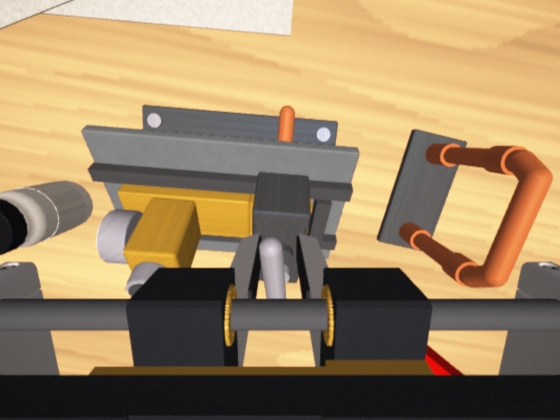

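```bash
python3 - <<'E'
from arc import *
table(np.array([.5895,-.228,.173]),0.183,np.arange(1.6,3.4,.1))
E
```

```text
1.6 [-0.   -0.03  0.02] -0.11
1.7 [-0.   -0.07  0.03] -0.22
1.8 [-0.01 -0.1   0.02] -0.33
1.9 [-0.01 -0.14  0.02] -0.44
2.0 [-0.02 -0.17  0.02] -0.54
2.1 [-0.04 -0.21  0.01] -0.65
2.2 [-0.05 -0.24  0.  ] -0.75
2.3 [-0.07 -0.27 -0.01] -0.84
2.4 [-0.09 -0.3  -0.02] -0.94
2.5 [-0.11 -0.32 -0.03] -1.03
2.6 [-0.14 -0.34 -0.04] -1.12
2.7 [-0.16 -0.36 -0.05] -1.21
2.8 [-0.19 -0.38 -0.07] -1.29
2.9 [-0.22 -0.39 -0.08] -1.38
3.0 [-0.25 -0.4  -0.1 ] -1.46
3.1 [-0.28 -0.41 -0.12] -1.55
3.2 [-0.32 -0.41 -0.13] -1.63
3.3 [-0.35 -0.41 -0.15] -1.71
```

```bash

python3 -m inch '[{"linear":[0,-0.03,0],"twist":-0.11,"gripper":0.24},{"linear":[0,-0.07,0.01],"twist":-0.22,"gripper":0.24},{"linear":[-0.01,-0.1,0.01],"twist":-0.33,"gripper":0.24},{"linear":[-0.01,-0.14,0],"twist":-0.44,"gripper":0.24},{"linear":[-0.02,-0.17,0],"twist":-0.54,"gripper":0.24},{"linear":[-0.04,-0.21,0],"twist":-0.65,"gripper":0.24},{"linear":[-0.05,-0.24,-0.01],"twist":-0.75,"gripper":0.24},{"linear":[-0.07,-0.27,-0.02],"twist":-0.84,"gripper":0.24},{"linear":[-0.09,-0.3,-0.03],"twist":-0.94,"gripper":0.24},{"linear":[-0.1,-0.31,-0.04],"twist":-0.99,"gripper":0.24}]'
python3 - <<'E'
from h import *
s=snap('wrist','wrist6'); o=s['obs'];print(o['tool_pos'],o['ee_rot'],o['wrist_force'],o['joint_positions'])
E
```

```text
time: 5.22
tool_pos: [0.5814, -0.2594, 0.1693]
ee_rot: [-3.137, -0.005, -0.853]
wrist_force: [1.2, 2.1, 2.3]
width: 0.0224
[ 0.58140402 -0.25940291  0.16930791] [-3.1374362  -0.00469033 -0.85334046] [1.20412762 2.13039502 2.29334324] [-0.50989178  0.292283    1.24644019  0.00233512  1.59705336  1.91430335]
```

View pics/wrist6.png

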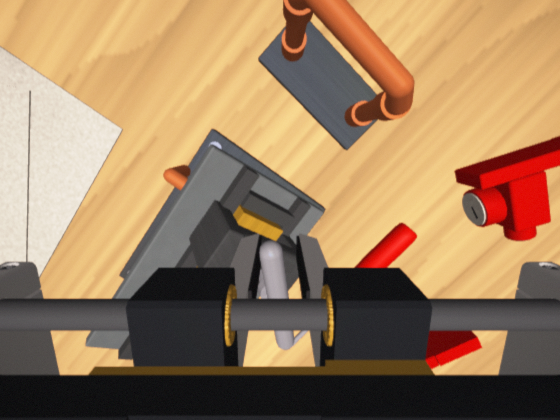

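```bash

python3 -m inch '[{"linear":[-0.02,-0.02,-0.01],"twist":-0.06,"gripper":0.24},{"linear":[-0.04,-0.03,-0.01],"twist":-0.13,"gripper":0.24},{"linear":[-0.06,-0.05,-0.02],"twist":-0.22,"gripper":0.24},{"linear":[-0.09,-0.07,-0.03],"twist":-0.3,"gripper":0.24},{"linear":[-0.12,-0.08,-0.05],"twist":-0.39,"gripper":0.24},{"linear":[-0.15,-0.09,-0.06],"twist":-0.46,"gripper":0.24},{"linear":[-0.18,-0.1,-0.08],"twist":-0.48,"gripper":0.24},{"linear":[-0.22,-0.1,-0.1],"twist":-0.48,"gripper":0.24}]'
python3 -m inch '[{"linear":[-0.02,0,-0.01],"twist":0,"gripper":0.24},{"linear":[-0.03,0,-0.01],"twist":0,"gripper":0.24}]'
python3 -m inch '[{"linear":[-0.02,0,-0.01],"twist":0,"gripper":0.24},{"linear":[-0.02,0,-0.01],"twist":0,"gripper":0.24}]'
python3 - <<'E'
from h import *
s=snap('wrist','wrist7'); o=s['obs'];print(o['tool_pos'],o['ee_rot'],o['wrist_force'],o['joint_positions'])
E
```

```text
time: 5.93
tool_pos: [0.5596, -0.2708, 0.1585]
ee_rot: [-3.136, -0.005, -1.353]
wrist_force: [4.4, -1.0, 1.0]
width: 0.0226
time: 6.1
tool_pos: [0.5561, -0.2713, 0.157]
ee_rot: [-3.137, -0.005, -1.353]
wrist_force: [6.1, -1.9, -2.6]
width: 0.023
time: 6.27
tool_pos: [0.554, -0.2716, 0.1559]
ee_rot: [-3.137, -0.006, -1.354]
wrist_force: [5.2, -3.1, -0.9]
width: 0.0224
[ 0.55401129 -0.27156717  0.15593054] [-3.13724831 -0.00564698 -1.3536147 ] [ 5.23211374 -3.06056382 -0.92118762] [-5.47055847e-01  2.53730861e-01  1.32100264e+00 -1.07039693e-03
  1.55981530e+00  2.37735090e+00]
```

View pics/wrist7.png

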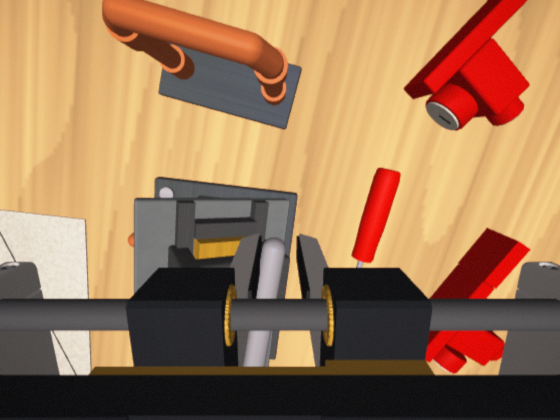

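```bash

for i in 1; do python3 -m inch '[{"linear":[-0.02,0,-0.01],"twist":0,"gripper":0.24},{"linear":[-0.04,0,-0.02],"twist":-0.05,"gripper":0.24}]'; done
python3 -m inch '[{"linear":[-0.02,0,-0.01],"twist":-0.05,"gripper":0.24},{"linear":[-0.03,0,-0.02],"twist":-0.05,"gripper":0.24}]'
python3 -m inch '[{"linear":[-0.02,0,-0.01],"twist":0,"gripper":0.24},{"linear":[-0.02,0,-0.01],"twist":0,"gripper":0.24}]'
python3 - <<'E'
from h import *
s=snap('wrist','wrist8'); o=s['obs'];print(o['tool_pos'],o['ee_rot'],o['wrist_force'],o['joint_positions'])
E
```

```text
time: 6.48
tool_pos: [0.5527, -0.2713, 0.1554]
ee_rot: [-3.13, -0.007, -1.406]
wrist_force: [11.4, -1.1, 1.5]
width: 0.023
time: 6.65
tool_pos: [0.5519, -0.2709, 0.1551]
ee_rot: [-3.124, -0.007, -1.459]
wrist_force: [14.8, 0.4, 4.7]
width: 0.0227
time: 6.82
tool_pos: [0.5516, -0.2708, 0.1551]
ee_rot: [-3.119, -0.008, -1.456]
wrist_force: [18.1, -0.7, 4.6]
width: 0.0229
[ 0.55163959 -0.27080307  0.15514065] [-3.1191582  -0.00848683 -1.45629927] [18.14348362 -0.67870258  4.64872362] [-0.55245326  0.23681501  1.34336878  0.007214    1.53853306  2.47439689]
```

View pics/wrist8.png

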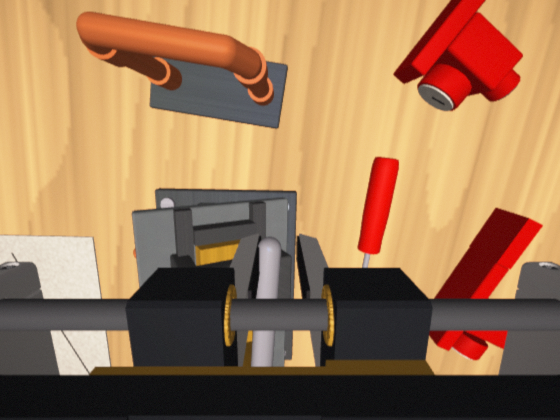

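```bash

python3 -m inch '[{"linear":[0.05,0,0.02],"twist":0,"gripper":0.24},{"linear":[0.08,0,0.03],"twist":0,"gripper":0.24},{"linear":[0.09,0,0.1],"twist":0,"gripper":0.24},{"linear":[0.09,0,0.3],"twist":0,"gripper":0.24},{"linear":[0.09,0,0.65],"twist":0,"gripper":0.24},{"linear":[0.09,0,1],"twist":0,"gripper":0.24},{"linear":[0.09,0.2,1],"twist":0.1,"gripper":0.3},{"linear":[0.09,0.4,1],"twist":0.2,"gripper":0.5}]'
python3 -m inch '[{"linear":[0.05,0.2,0],"twist":0.1,"gripper":0.75},{"linear":[0.1,0.4,0],"twist":0.2,"gripper":0.75},{"linear":[0.1,0.6,0],"twist":0.3,"gripper":0.75},{"linear":[0.1,0.8,0],"twist":0.4,"gripper":0.75},{"linear":[0.1,1,0],"twist":0.5,"gripper":0.75},{"linear":[0.1,1,0],"twist":0.6,"gripper":0.75},{"linear":[0.1,1,0],"twist":0.7,"gripper":0.75},{"linear":[0.1,1,0],"twist":0.8,"gripper":0.75},{"linear":[0.1,1,0],"twist":0.9,"gripper":0.75},{"linear":[0.1,1,0],"twist":1,"gripper":0.75}]'
python3 -m inch '[{"linear":[0,0,0],"twist":0.1,"gripper":0.75},{"linear":[0,0,0],"twist":0.2,"gripper":0.75},{"linear":[0,0,0],"twist":0.29,"gripper":0.75},{"linear":[0,0,0],"twist":0.29,"gripper":0.75}]'
python3 - <<'E'
from h import *
s=snap('wrist','wrist9'); o=s['obs'];print(o['tool_pos'],o['ee_rot'],o['wrist_force'],o['joint_positions'],o['time'])
np.savez('pics/w9.npz',P=s['P'],im=s['image'])
s=snap('top');c=cv2.resize(s['image'][150:250,160:420],None,fx=3,fy=3,interpolation=cv2.INTER_CUBIC)
cv2.imwrite('pics/top9.png',c[:,:,::-1])
s=snap('scene'); c=cv2.resize(s['image'][140:280,120:310],None,fx=4,fy=4,interpolation=cv2.INTER_CUBIC)
cv2.imwrite('pics/scene9.png',c[:,:,::-1])
E
```

```text
time: 7.53
tool_pos: [0.5522, -0.2309, 0.2532]
ee_rot: [-3.14, -0.004, -1.247]
wrist_force: [-0.4, 0.2, -1.1]
width: 0.0314
time: 8.37
tool_pos: [0.5611, -0.1299, 0.2494]
ee_rot: [3.141, 0.003, -0.198]
wrist_force: [0.2, -0.3, 0.4]
width: 0.0698
time: 8.7
tool_pos: [0.5612, -0.13, 0.2494]
ee_rot: [-3.142, 0.003, 0.102]
wrist_force: [0.1, -0.2, -0.3]
width: 0.0704
[ 0.56123425 -0.1300382   0.24939628] [-3.14158399e+00  2.70986006e-03  1.01818753e-01] [ 0.11560234 -0.15258977 -0.25424658] [-3.25448797e-01  1.44532191e-01  1.26450122e+00 -1.13025044e-03
  1.73502898e+00  1.14334538e+00] 8.7
```

View pics/wrist9.png

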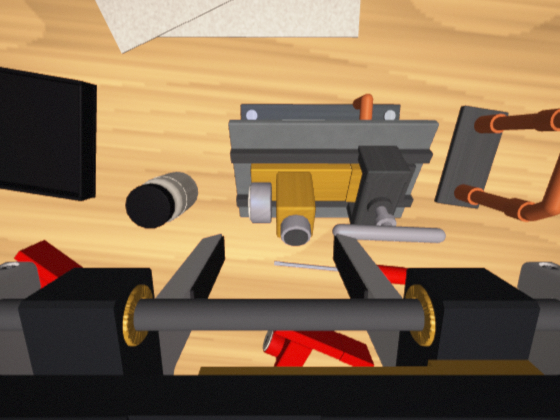

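View pics/scene9.png

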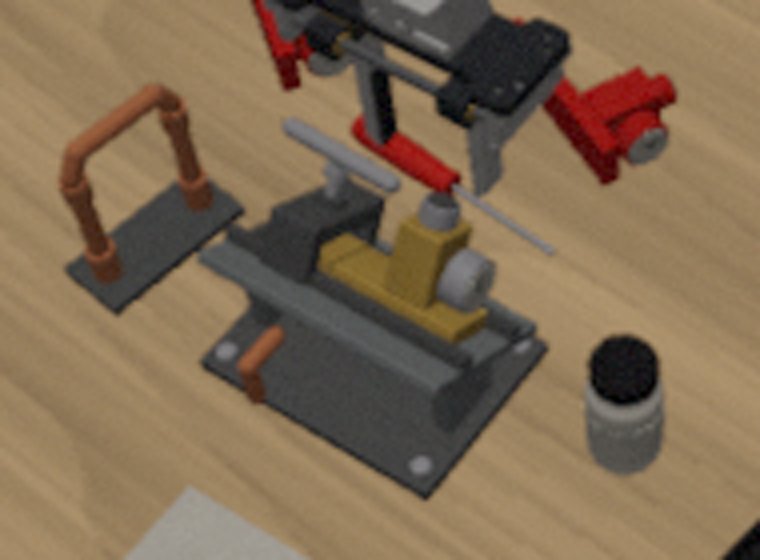

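```bash
python3 - <<'E'
import numpy as np
w=np.load('pics/w9.npz'); P=w['P']; im=w['im']
y=.1;xh=np.array([np.cos(y),np.sin(y),0]);yh=np.array([-np.sin(y),np.cos(y),0]);z=np.array([0,0,1.])
O=np.array([.5974,-.2295,0.08])
B=np.stack([xh*.866+z*.5,yh,-xh*.5+z*.866])   # bed axes
Q=(P-O)@B.T
def show(n,u,v): print(n,(u,v),(Q[v,u]*1000).round(1),im[v,u])
for u in (345,360,390,410,435): 
    vs=[v for v in range(222,245) if Q[v,u,2]>.065]; 
    if vs: v=vs[len(vs)//2]; show('bar',u,v)
m=np.zeros(P.shape[:2],bool);m[222:246,332:446]=1;m&=(Q[...,2]>.07)
b=Q[m];k=np.polyfit(b[:,1],b[:,0],1);print('bar slope dx/dy',k, 'y range',b[:,1].min(),b[:,1].max(),'zmax',np.percentile(b[:,2],95))
for n,u,v in [('drum',258,190),('drum',250,200),('drum',268,200),('block',295,185),('block',295,205),('block',280,200),('block',312,200),('knob',295,235),('base',255,170),('base',350,185),('floor',243,200)]: show(n,u,v)
g=np.zeros(P.shape[:2],bool); g[182:225,245:272]=1; g&=(np.ptp(im.astype(int),axis=2)<40)&(Q[...,2]>.03)
d=Q[g]; print('drum',np.percentile(d,[2,50,98],axis=0).round(4))
E
```

```text
bar (345, 234) [ 5.5 42.7 90.2] [184 178 182]
bar (360, 233) [ 5.6 29.2 89.1] [200 193 198]
bar (390, 232) [ 4.9  1.9 87.1] [187 179 183]
bar (410, 235) [  2.6 -16.2  88.6] [191 182 188]
bar (435, 236) [  1.2 -39.1  88.5] [189 179 186]
bar slope dx/dy [0.40937386 0.00750611] y range -0.050311065347139534 0.06636683522722633 zmax 0.14873710961545433
drum (258, 190) [ 19.3 121.1  46.7] [157 149 152]
drum (250, 200) [ 15.1 128.3  56.5] [173 166 172]
drum (268, 200) [ 15.  111.4  56.2] [189 191 196]
block (295, 185) [20.1 85.5 40. ] [166 121  38]
block (295, 205) [20.4 86.6 68.8] [169 122  38]
block (280, 200) [ 21.  100.1  62.9] [169 121  37]
block (312, 200) [19.4 70.6 60.9] [158 112  33]
knob (295, 235) [ 4.8 86.8 90.9] [76 74 74]
base (255, 170) [ 21.3 125.6  17.4] [219 169  52]
base (350, 185) [ 1.8 24.9 17.2] [198 145  44]
floor (243, 200) [-25.4 142.2  11.5] [76 72 72]
drum [[-0.0082  0.1094  0.036 ]
 [ 0.0133  0.1192  0.0576]
 [ 0.0204  0.1301  0.0643]]
```

```bash

python3 -m inch '[{"linear":[0.07,-0.03,0],"twist":0,"gripper":0.76},{"linear":[0.07,-0.03,-0.2],"twist":0,"gripper":0.76},{"linear":[0.07,-0.03,-0.4],"twist":0,"gripper":0.76},{"linear":[0.07,-0.03,-0.6],"twist":0,"gripper":0.76},{"linear":[0.07,-0.03,-0.75],"twist":0,"gripper":0.76},{"linear":[0.07,-0.03,-0.75],"twist":0,"gripper":0.76}]'
python3 - <<'E'
from h import *
s=snap('wrist','wrist10'); o=s['obs'];print(o['tool_pos'],o['ee_rot'],o['wrist_force'],o['time'])
E
```

```text
time: 9.35
tool_pos: [0.5676, -0.1324, 0.17]
ee_rot: [-3.138, 0.008, 0.098]
wrist_force: [-0.2, 0.3, -0.2]
width: 0.0713
[ 0.56759883 -0.13235977  0.16998659] [-3.13848081  0.00762106  0.09821681] [-0.22621365  0.26007127 -0.15556714] 9.35
```

View pics/wrist10.png

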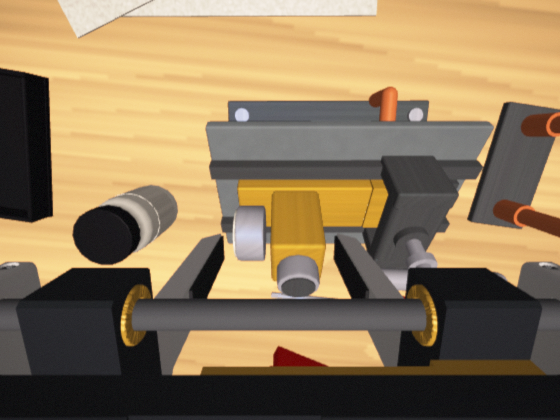

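```bash

python3 -m inch '[{"linear":[0.01,0,-0.15],"twist":0,"gripper":0.76},{"linear":[0.01,0,-0.3],"twist":0,"gripper":0.76}]'
python3 -m inch '[{"linear":[0,0,-0.1],"twist":0,"gripper":0.76},{"linear":[0,0,-0.19],"twist":0,"gripper":0.76},{"linear":[0,0,-0.19],"twist":0,"gripper":0.76}]'
python3 - <<'E'
from h import *
s=snap('wrist','wrist11'); o=s['obs'];print(o['tool_pos'],o['ee_rot'],o['wrist_force'],o['time'])
s=snap('scene'); c=cv2.resize(s['image'][140:280,120:310],None,fx=4,fy=4,interpolation=cv2.INTER_CUBIC)
cv2.imwrite('pics/scene11.png',c[:,:,::-1])
E
```

```text
time: 9.57
tool_pos: [0.5724, -0.1335, 0.1472]
ee_rot: [3.139, -0.005, 0.099]
wrist_force: [0.4, -0.7, -0.4]
width: 0.0715
time: 9.82
tool_pos: [0.5698, -0.1326, 0.124]
ee_rot: [-3.141, 0.003, 0.099]
wrist_force: [-0.3, 0.4, -0.7]
width: 0.0718
[ 0.5697588  -0.13262255  0.12397681] [-3.14060717e+00  2.60854603e-03  9.87984651e-02] [-0.33163956  0.42484992 -0.72491374] 9.8167
```

View pics/wrist11.png

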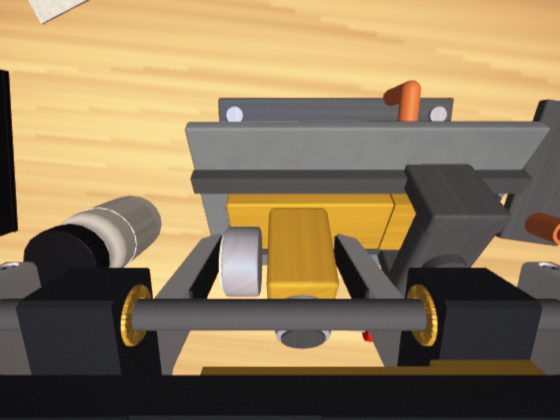

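View pics/scene11.png

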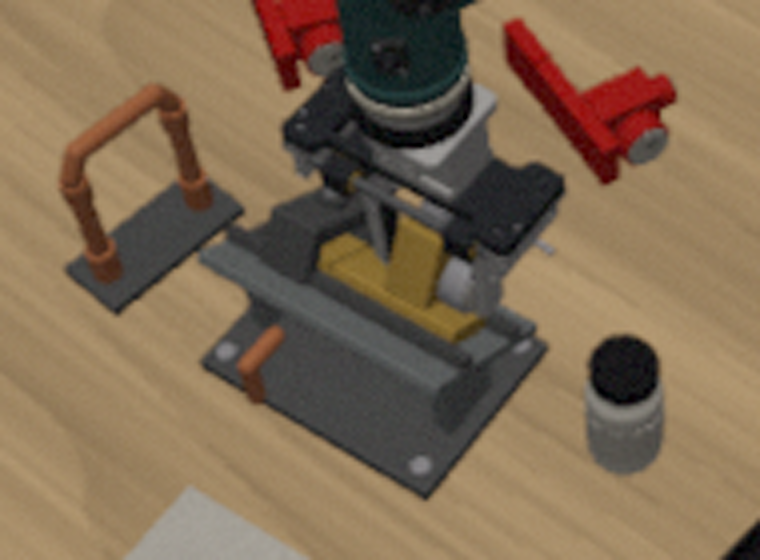

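```bash

python3 -m inch '[{"linear":[0,0,0],"twist":0,"gripper":0.62},{"linear":[0,0,0],"twist":0,"gripper":0.55},{"linear":[0,0,0],"twist":0,"gripper":0.5},{"linear":[0,0,0],"twist":0,"gripper":0.5}]'
python3 -m inch '[{"linear":[0,0,0],"twist":0,"gripper":0.5},{"linear":[0,0,0],"twist":0,"gripper":0.5}]'
python3 - <<'E'
from h import *
s=snap('wrist','wrist12'); o=s['obs'];print(o['tool_pos'],o['ee_rot'],o['wrist_force'],o['wrist_torque'],o['time'])
E
```

```text
time: 10.25
tool_pos: [0.5709, -0.1328, 0.1266]
ee_rot: [3.141, -0.002, 0.099]
wrist_force: [-0.0, 0.8, 2.5]
width: 0.0608
time: 10.42
tool_pos: [0.5709, -0.1328, 0.1266]
ee_rot: [3.141, -0.002, 0.099]
wrist_force: [-0.9, 0.3, 3.9]
width: 0.0608
[ 0.5708573  -0.13279058  0.12661223] [ 3.14118358e+00 -1.54225490e-03  9.89395085e-02] [-0.85079279  0.3448512   3.85829949] [ 0.41555046  0.28624783 -0.026794  ] 10.4167
```

View pics/wrist12.png

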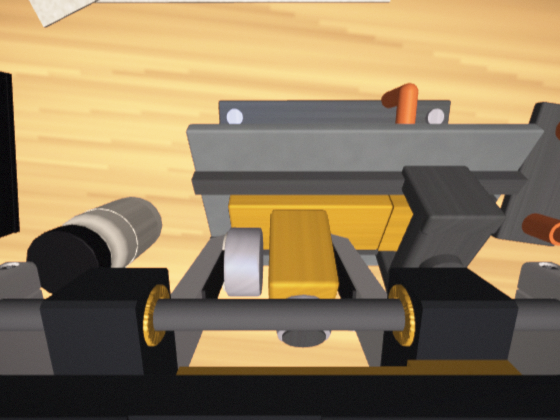

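```bash

python3 -m inch '[{"linear":[-0.01,0.05,0],"twist":0,"gripper":0.5},{"linear":[-0.01,0.1,0],"twist":0,"gripper":0.5},{"linear":[-0.015,0.15,0],"twist":0,"gripper":0.5}]'
python3 -m inch '[{"linear":[-0.01,0.1,0],"twist":0,"gripper":0.5},{"linear":[-0.02,0.2,0],"twist":0,"gripper":0.5},{"linear":[-0.03,0.3,0],"twist":0,"gripper":0.5},{"linear":[-0.04,0.4,0],"twist":0,"gripper":0.5},{"linear":[-0.04,0.4,0],"twist":0,"gripper":0.5}]'
python3 - <<'E'
from h import *
s=snap('wrist','wrist13'); o=s['obs'];print(o['tool_pos'],o['ee_rot'],o['wrist_force'],o['wrist_torque'],o['time'])
s=snap('scene'); c=cv2.resize(s['image'][140:280,120:310],None,fx=4,fy=4,interpolation=cv2.INTER_CUBIC)
cv2.imwrite('pics/scene13.png',c[:,:,::-1])
E
```

```text
time: 10.72
tool_pos: [0.5679, -0.12, 0.1257]
ee_rot: [3.136, 0.003, 0.098]
wrist_force: [-3.5, -6.5, 4.2]
width: 0.0609
time: 11.13
tool_pos: [0.5638, -0.0776, 0.1256]
ee_rot: [3.14, 0.003, 0.1]
wrist_force: [-5.2, -1.7, 5.2]
width: 0.0604
[ 0.56375159 -0.07762661  0.12562878] [3.13967836e+00 2.54489326e-03 9.95587447e-02] [-5.16104535 -1.74985901  5.15207526] [-0.42525987  0.87327644 -0.04330663] 11.1333
```

View pics/wrist13.png

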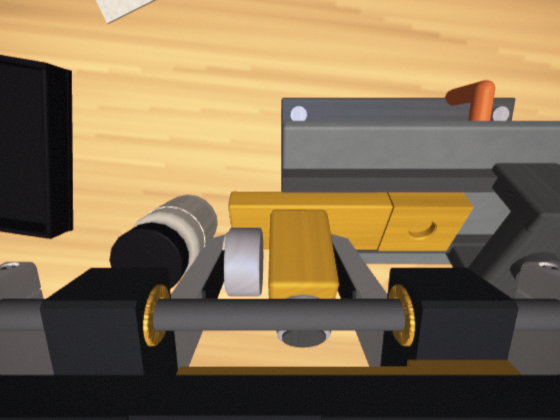

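View pics/scene13.png

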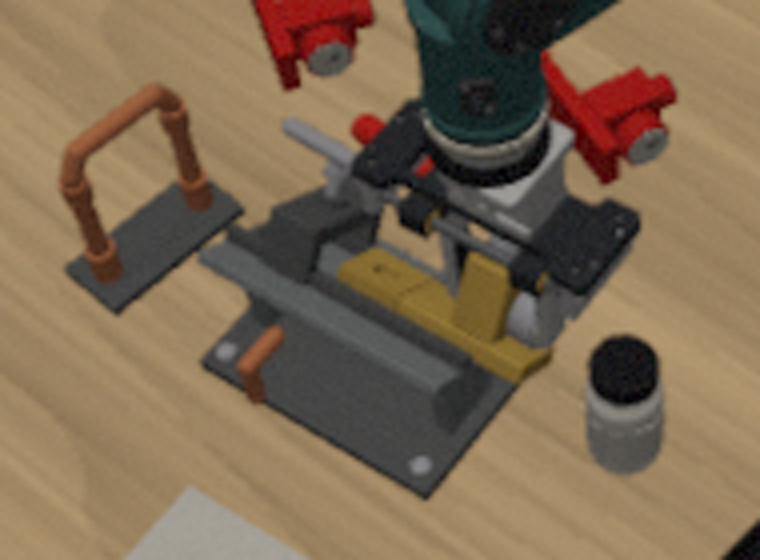

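```bash

python3 -m inch '[{"linear":[-0.03,0,0.05],"twist":0,"gripper":0.5},{"linear":[-0.06,-0.01,0.1],"twist":0,"gripper":0.5},{"linear":[-0.09,-0.01,0.16],"twist":0,"gripper":0.5},{"linear":[-0.12,-0.01,0.21],"twist":0,"gripper":0.5},{"linear":[-0.15,-0.02,0.28],"twist":0,"gripper":0.5},{"linear":[-0.15,-0.02,0.45],"twist":0,"gripper":0.5},{"linear":[-0.15,-0.02,0.65],"twist":0,"gripper":0.5},{"linear":[-0.15,-0.02,0.9],"twist":0,"gripper":0.5},{"linear":[-0.15,-0.02,0.95],"twist":0,"gripper":0.5}]'
python3 - <<'E'
from h import *
s=snap('wrist','wrist14'); o=s['obs'];print(o['tool_pos'],o['ee_rot'],o['wrist_force'],o['wrist_torque'],o['time'])
s=snap('scene'); c=cv2.resize(s['image'][140:280,120:310],None,fx=4,fy=4,interpolation=cv2.INTER_CUBIC)
cv2.imwrite('pics/scene14.png',c[:,:,::-1])
s=snap('top'); P=s['P']; im=s['image'];
# tray
m=((im.max(2)<70)).astype(np.uint8); m[:150]=0;m[230:]=0;m[:,:160]=0;m[:,252:]=0
cs=max(cv2.findContours(m,0,2)[0],key=cv2.contourArea); r=cv2.minAreaRect(cs); print(r)
for p in cv2.boxPoints(r): print(p, plane(s,*p,0.03).round(4))
cv2.imwrite('pics/top14.png',cv2.resize(im[150:250,160:420],None,fx=3,fy=3)[:,:,::-1])
E
```

```text
time: 11.98
tool_pos: [0.5511, -0.0803, 0.2245]
ee_rot: [3.14, -0.006, 0.099]
wrist_force: [1.3, -0.1, -3.5]
width: 0.0619
[ 0.55106902 -0.08027891  0.22447363] [ 3.13961391 -0.00550094  0.09856171] [ 1.31502774 -0.14941425 -3.51475221] [0.03235737 0.03568899 0.01357638] 11.9833
((206.09390258789062, 188.185302734375), (60.48874282836914, 40.25458526611328), 4.085616588592529)
[174.49239 206.10663] [0.5365 0.3431 0.03  ]
[177.3604  165.95435] [0.687  0.3391 0.03  ]
[237.69542 170.26398] [0.6714 0.1215 0.03  ]
[234.82741 210.41626] [0.5248 0.1286 0.03  ]
```

View pics/wrist14.png

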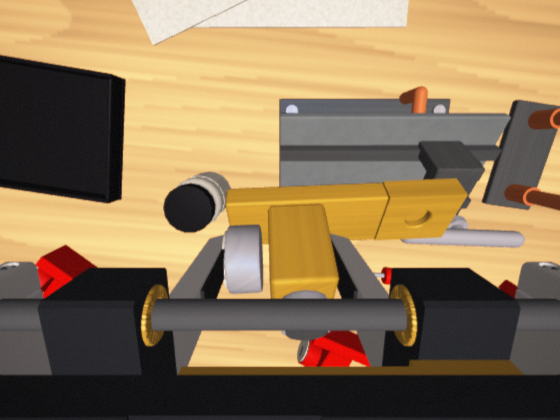

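View pics/scene14.png

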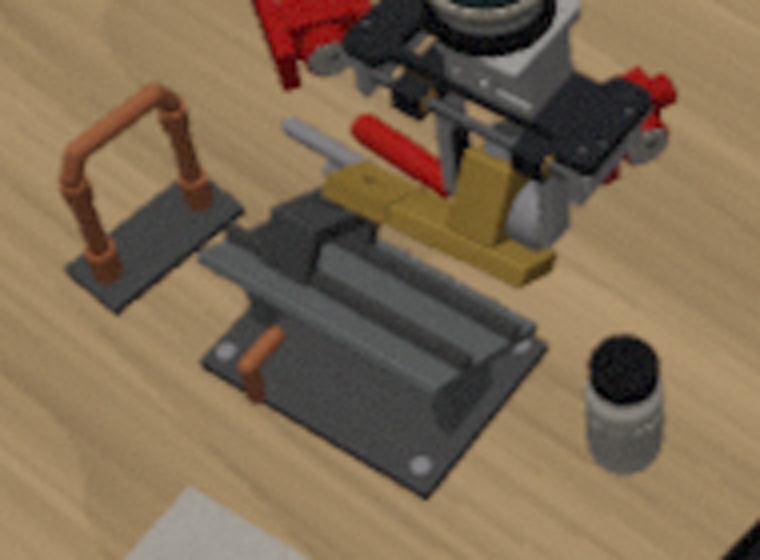

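View pics/top14.png

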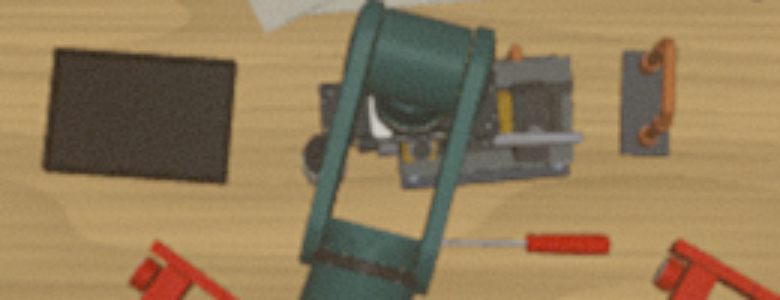

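```bash

python3 -m inch '[{"linear":[0.03,0.15,0],"twist":-0.02,"gripper":0.5},{"linear":[0.06,0.4,0],"twist":-0.05,"gripper":0.5},{"linear":[0.09,0.65,0],"twist":-0.08,"gripper":0.5},{"linear":[0.12,0.95,0],"twist":-0.1,"gripper":0.5}]'
python3 -m inch '[{"linear":[0.03,0.3,0],"twist":-0.02,"gripper":0.5},{"linear":[0.06,0.6,0],"twist":-0.04,"gripper":0.5},{"linear":[0.1,0.9,0],"twist":-0.06,"gripper":0.5}]'
python3 -m inch '[{"linear":[0.03,0.3,0],"twist":0,"gripper":0.5},{"linear":[0.06,0.6,0],"twist":0,"gripper":0.5},{"linear":[0.09,0.9,0],"twist":0,"gripper":0.5}]'
python3 -m inch '[{"linear":[0.03,0.3,0],"twist":0,"gripper":0.5},{"linear":[0.06,0.55,0],"twist":0,"gripper":0.5},{"linear":[0.08,0.75,-0.1],"twist":0,"gripper":0.5},{"linear":[0.08,0.8,-0.3],"twist":0,"gripper":0.5},{"linear":[0.08,0.8,-0.6],"twist":0,"gripper":0.5},{"linear":[0.08,0.8,-0.6],"twist":0,"gripper":0.5}]'
python3 - <<'E'
from h import *
s=snap('wrist','wrist15'); o=s['obs'];print(o['tool_pos'],o['ee_rot'],o['wrist_force'],o['wrist_torque'],o['time'])
s=snap('scene'); c=cv2.resize(s['image'][210:370,240:440],None,fx=4,fy=3.75,interpolation=cv2.INTER_CUBIC)
cv2.imwrite('pics/scene15.png',c[:,:,::-1])
E
```

```text
time: 12.47
tool_pos: [0.5611, 0.0153, 0.2183]
ee_rot: [3.141, 0.003, -0.009]
wrist_force: [-0.1, -0.1, -4.5]
width: 0.0619
time: 12.72
tool_pos: [0.5709, 0.1065, 0.2184]
ee_rot: [3.141, 0.003, -0.07]
wrist_force: [0.2, -1.0, -4.5]
width: 0.0619
time: 12.97
tool_pos: [0.58, 0.1965, 0.2183]
ee_rot: [3.14, 0.003, -0.069]
wrist_force: [0.2, -0.7, -4.8]
width: 0.0617
time: 13.47
tool_pos: [0.5842, 0.2744, 0.1506]
ee_rot: [3.135, 0.016, -0.067]
wrist_force: [-2.4, -0.9, -6.8]
width: 0.0621
[0.5842404  0.27440279 0.15060791] [ 3.13459402  0.01564784 -0.06746485] [-2.36886433 -0.91288845 -6.80365669] [ 0.0314934   0.38144114 -0.01351558] 13.4667
```

View pics/wrist15.png

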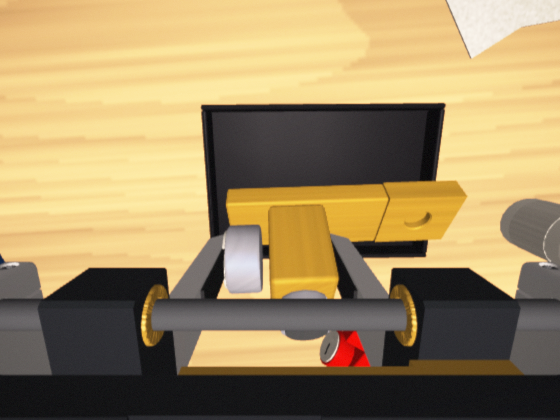

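View pics/scene15.png

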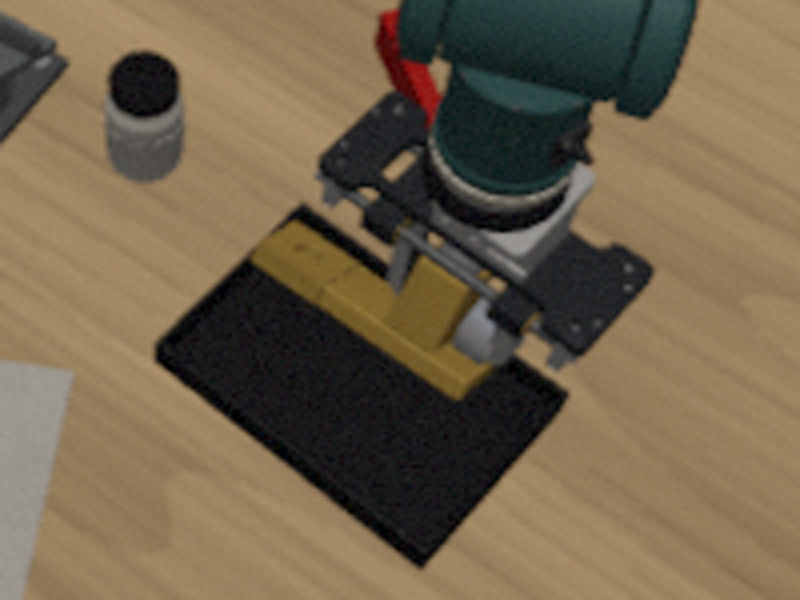

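```bash
cat > reg.py <<'E'
from h import *
def reg(name=None):
    s=snap('wrist',name); im=s['image'].astype(int); P=s['P']; o=s['obs']
    br=(im[...,0]-im[...,2]>70)&(im[...,1]-im[...,2]>40)&np.isfinite(P[...,0])&(P[...,2]<o['tool_pos'][2]+.02)
    out=[]
    n=cv2.connectedComponents(br.astype(np.uint8))[0]
    Q=P[br]; hsv=cv2.cvtColor(s['image'],cv2.COLOR_RGB2HSV)
    # bright top faces of base: tongue region and left part
    for (a,b,c,d) in [(200,235,340,380),(195,232,230,266)]:
        m=np.zeros(br.shape,bool); m[a:b,c:d]=1; m&=br; q=P[m]
        for _ in range(5):
            if len(q)<20: break
            c0=q.mean(0); nn=np.linalg.svd(q-c0,full_matrices=False)[2][2]; nn*=np.sign(nn[2]); dd=(q-c0)@nn; q=q[abs(dd)<2*dd.std()+2e-4]
        if len(q)>=20: out.append((c0,nn,len(q),dd.std()))
    for c0,nn,k,sd in out: print('plane',c0.round(4),nn.round(3),k,sd.round(4),'lean -x deg',np.degrees(np.arctan2(-nn[0],nn[2])).round(1),'lean y deg',np.degrees(np.arctan2(nn[1],nn[2])).round(1))
    print('tool',np.round(o['tool_pos'],4),'F',np.round(o['wrist_force'],1),'T',np.round(o['wrist_torque'],2),'t',o['time'])
    return s
E
python3 -c "
from reg import *
reg()"
```

```text
plane [0.5993 0.2174 0.1235] [-0.53  -0.003  0.848] 1365 0.0004 lean -x deg 32.0 lean y deg -0.2
plane [0.6087 0.2914 0.1295] [-0.494 -0.013  0.869] 870 0.0007 lean -x deg 29.6 lean y deg -0.9
tool [0.5872 0.2745 0.157 ] F [ 1.1 -0.2 -3.8] T [0.11 0.1  0.02] t 13.5667
```

```bash

python3 -m inch '[{"linear":[0.02,0,-0.2],"twist":0,"gripper":0.5},{"linear":[0.02,0,-0.45],"twist":0,"gripper":0.5},{"linear":[0.02,0,-0.65],"twist":0,"gripper":0.5},{"linear":[0.02,0,-0.78],"twist":0,"gripper":0.5},{"linear":[0.02,0,-0.78],"twist":0,"gripper":0.5},{"linear":[0.02,0,-0.78],"twist":0,"gripper":0.5}]'
python3 -m inch '[{"linear":[0,0,-0.03],"twist":0,"gripper":0.5},{"linear":[0,0,-0.06],"twist":0,"gripper":0.5}]'
python3 -m inch '[{"linear":[0,0,-0.03],"twist":0,"gripper":0.5},{"linear":[0,0,-0.06],"twist":0,"gripper":0.5}]'
python3 -c "
from reg import *
reg('wrist16')"
```

```text
time: 14.12
tool_pos: [0.5914, 0.275, 0.0834]
ee_rot: [-3.141, -0.001, -0.069]
wrist_force: [0.0, 0.1, -4.3]
width: 0.0618
time: 14.28
tool_pos: [0.5927, 0.2757, 0.0794]
ee_rot: [-3.139, -0.005, -0.069]
wrist_force: [-0.3, 1.1, -4.8]
width: 0.0619
time: 14.45
tool_pos: [0.5915, 0.2754, 0.0714]
ee_rot: [-3.141, -0.002, -0.069]
wrist_force: [-0.0, 0.4, -5.0]
width: 0.0617
plane [0.6039 0.2184 0.0379] [-0.537 -0.009  0.844] 1353 0.0004 lean -x deg 32.5 lean y deg -0.6
plane [0.6133 0.2925 0.0441] [-0.502 -0.013  0.865] 861 0.0007 lean -x deg 30.2 lean y deg -0.9
tool [0.5915 0.2754 0.0714] F [-0.   0.4 -5. ] T [0.1  0.15 0.01] t 14.45
```

Go down in small steps until contact is felt.

```bash

for i in a; do
python3 -m inch '[{"linear":[0,0,-0.03],"twist":0,"gripper":0.5},{"linear":[0,0,-0.05],"twist":0,"gripper":0.5}]' | sed -n '2,4p'
python3 -m inch '[{"linear":[0,0,-0.02],"twist":0,"gripper":0.5},{"linear":[0,0,-0.03],"twist":0,"gripper":0.5}]'| sed -n '2,4p'
python3 -m inch '[{"linear":[0,0,-0.02],"twist":0,"gripper":0.5},{"linear":[0,0,-0.02],"twist":0,"gripper":0.5}]'| sed -n '2,4p'
done
```

```text
tool_pos: [0.5916, 0.2759, 0.0665]
ee_rot: [-3.14, -0.002, -0.068]
wrist_force: [-0.5, 1.4, 0.3]
tool_pos: [0.5925, 0.2763, 0.0648]
ee_rot: [-3.139, -0.005, -0.068]
wrist_force: [0.4, 3.2, 5.3]
tool_pos: [0.5928, 0.2764, 0.0644]
ee_rot: [-3.139, -0.006, -0.068]
wrist_force: [0.3, 2.8, 7.7]
```

```bash

python3 -m inch '[{"linear":[0.02,0,0],"twist":0,"gripper":0.5},{"linear":[0.04,0,0],"twist":0,"gripper":0.5},{"linear":[0.06,0,0],"twist":0,"gripper":0.5},{"linear":[0.08,0,-0.01],"twist":0,"gripper":0.5},{"linear":[0.1,0,-0.01],"twist":0,"gripper":0.5}]'
python3 -c "
from reg import *
reg('wrist17')"
```

```text
time: 15.42
tool_pos: [0.6006, 0.276, 0.0634]
ee_rot: [-3.14, -0.0, -0.068]
wrist_force: [-5.5, 0.8, 10.2]
width: 0.0609
plane [0.6124 0.2205 0.0353] [-0.446  0.029  0.895] 1093 0.0006 lean -x deg 26.5 lean y deg 1.8
plane [0.6219 0.2934 0.0357] [-0.142  0.024  0.99 ] 1072 0.0025 lean -x deg 8.2 lean y deg 1.4
tool [0.6006 0.276  0.0634] F [-5.5  0.8 10.2] T [-0.12  1.55  0.11] t 15.4167
```

View pics/wrist17.png

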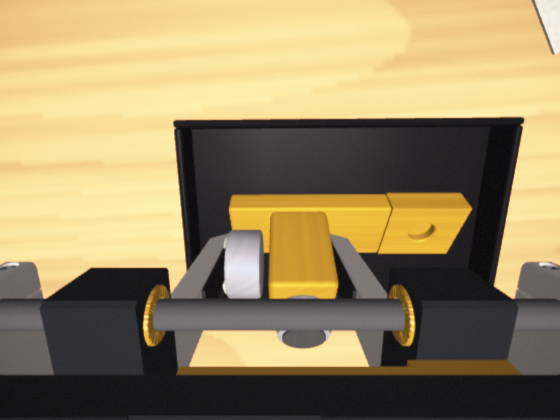

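```bash

python3 -m inch '[{"linear":[0.02,0,-0.02],"twist":0,"gripper":0.5},{"linear":[0.04,0,-0.03],"twist":0,"gripper":0.5},{"linear":[0.06,0,-0.035],"twist":0,"gripper":0.5},{"linear":[0.08,0,-0.04],"twist":0,"gripper":0.5},{"linear":[0.1,0,-0.05],"twist":0,"gripper":0.5}]'
python3 -c "
from reg import *
reg('wrist18')"
```

```text
time: 15.88
tool_pos: [0.6126, 0.2753, 0.0598]
ee_rot: [-3.141, -0.005, -0.068]
wrist_force: [-2.0, -1.2, 13.1]
width: 0.0608
plane [0.6243 0.2193 0.0306] [ 0.474 -0.086  0.876] 1099 0.0027 lean -x deg -28.4 lean y deg -5.6
plane [0.63   0.2932 0.0306] [ 0.651 -0.03   0.759] 824 0.0023 lean -x deg -40.6 lean y deg -2.3
tool [0.6126 0.2753 0.0598] F [-2.  -1.2 13.1] T [-0.39  0.9   0.18] t 15.8833
```

View pics/wrist18.png

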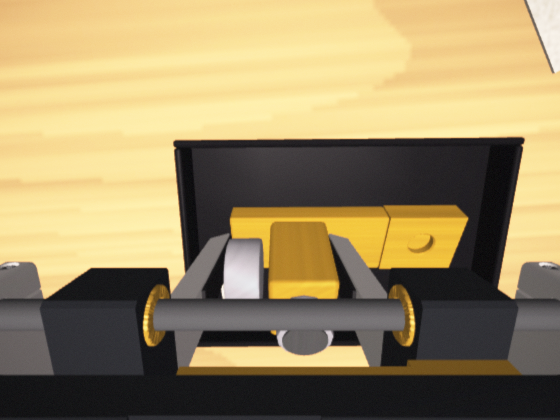

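```bash
sed -i 's/\[(200,235,340,380),(195,232,230,266)\]/REGS/; s/^def reg(name=None):/REGS=[(222,256,345,378),(222,240,235,262),(222,256,440,452)]\ndef reg(name=None):/' reg.py
python3 -c "
from reg import *
reg()"
```

```text
plane [0.6128 0.217  0.0298] [-0.31   0.022  0.95 ] 940 0.0005 lean -x deg 18.1 lean y deg 1.3
plane [0.6235 0.2937 0.0316] [-0.313  0.015  0.949] 451 0.0005 lean -x deg 18.3 lean y deg 0.9
plane [0.6077 0.1611 0.0294] [-0.307  0.013  0.952] 389 0.0005 lean -x deg 17.9 lean y deg 0.8
tool [0.6131 0.2752 0.0596] F [-1.8 -0.9 13.1] T [-0.33  0.8   0.13] t 15.9333
```

```bash

python3 -m inch '[{"linear":[0.02,0,-0.01],"twist":0,"gripper":0.5},{"linear":[0.04,0,-0.015],"twist":0,"gripper":0.5},{"linear":[0.06,0,-0.02],"twist":0,"gripper":0.5},{"linear":[0.08,0,-0.03],"twist":0,"gripper":0.5},{"linear":[0.1,0,-0.035],"twist":0,"gripper":0.5}]'
python3 -c "
from reg import *
reg('wrist19')"
```

```text
time: 16.4
tool_pos: [0.6224, 0.2747, 0.0554]
ee_rot: [3.142, -0.004, -0.069]
wrist_force: [-1.4, -1.9, 10.3]
width: 0.0604
plane [0.6213 0.2167 0.0273] [-0.144  0.005  0.99 ] 822 0.0006 lean -x deg 8.3 lean y deg 0.3
plane [0.6317 0.293  0.0278] [ 0.049 -0.012  0.999] 398 0.001 lean -x deg -2.8 lean y deg -0.7
plane [0.6165 0.1616 0.0274] [-0.167 -0.018  0.986] 352 0.0005 lean -x deg 9.6 lean y deg -1.0
tool [0.6224 0.2747 0.0554] F [-1.4 -1.9 10.3] T [-0.35  0.96  0.13] t 16.4
```

```bash

python3 -m inch '[{"linear":[0.02,0,-0.01],"twist":0,"gripper":0.5},{"linear":[0.04,0,-0.02],"twist":0,"gripper":0.5},{"linear":[0.06,0,-0.03],"twist":0,"gripper":0.5},{"linear":[0.07,0,-0.035],"twist":0,"gripper":0.5}]'
python3 -c "
import reg
reg.REGS=[(235,262,345,378),(235,250,235,262),(235,262,440,452)]
reg.reg('wrist20')"
```

```text
time: 16.78
tool_pos: [0.6294, 0.2742, 0.0515]
ee_rot: [3.141, -0.004, -0.069]
wrist_force: [-0.1, -2.3, 9.4]
width: 0.0602
plane [0.6233 0.2151 0.024 ] [-0.074  0.02   0.997] 616 0.0005 lean -x deg 4.3 lean y deg 1.1
plane [0.6319 0.2932 0.024 ] [-0.079  0.013  0.997] 365 0.0005 lean -x deg 4.5 lean y deg 0.7
plane [0.6182 0.1611 0.0239] [-0.061 -0.027  0.998] 315 0.0005 lean -x deg 3.5 lean y deg -1.5
tool [0.6294 0.2742 0.0515] F [-0.1 -2.3  9.4] T [-0.41  0.95  0.12] t 16.7833
```

View pics/wrist20.png

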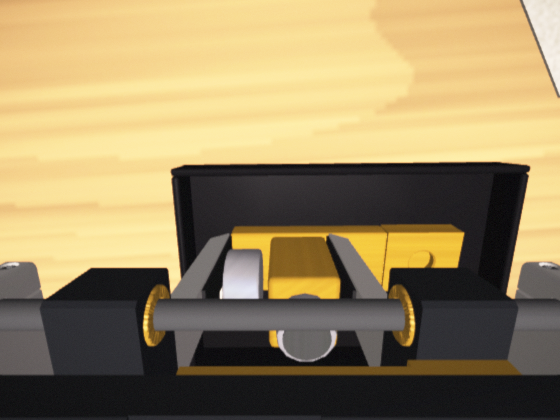

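```bash

python3 -m inch '[{"linear":[0.02,0,-0.01],"twist":0,"gripper":0.5},{"linear":[0.04,0,-0.02],"twist":0,"gripper":0.5},{"linear":[0.05,0,-0.025],"twist":0,"gripper":0.5},{"linear":[0.05,0,-0.025],"twist":0,"gripper":0.5}]'
python3 -c "
import reg
reg.REGS=[(235,262,345,378),(235,250,235,262),(235,262,440,452)]
reg.reg('wrist21')"
```

```text
time: 17.17
tool_pos: [0.6336, 0.274, 0.0489]
ee_rot: [3.14, -0.002, -0.069]
wrist_force: [-3.8, -4.3, 11.8]
width: 0.0609
plane [0.6267 0.2145 0.0217] [ 0.038 -0.002  0.999] 552 0.0006 lean -x deg -2.2 lean y deg -0.1
plane [0.635  0.2929 0.0214] [ 0.126 -0.005  0.992] 336 0.0008 lean -x deg -7.2 lean y deg -0.3
plane [0.622  0.161  0.0219] [ 0.005 -0.03   1.   ] 299 0.0006 lean -x deg -0.3 lean y deg -1.7
tool [0.6336 0.274  0.0489] F [-3.8 -4.3 11.8] T [-0.34  1.08  0.23] t 17.1667
```

```bash

python3 -m inch '[{"linear":[0,0,0.01],"twist":0,"gripper":0.5},{"linear":[0,0,0.02],"twist":0,"gripper":0.5},{"linear":[0,0,0.02],"twist":0,"gripper":0.5}]'
python3 -m inch '[{"linear":[0,0,0],"twist":0,"gripper":0.68},{"linear":[0,0,0],"twist":0,"gripper":0.72},{"linear":[0,0,0],"twist":0,"gripper":0.74},{"linear":[0,0,0],"twist":0,"gripper":0.74}]'
python3 -c "
import reg
reg.REGS=[(235,262,345,378),(235,250,235,262),(235,262,440,452)]
reg.reg('wrist22')"
```

```text
time: 17.47
tool_pos: [0.6335, 0.274, 0.0489]
ee_rot: [3.14, -0.002, -0.069]
wrist_force: [-1.2, -4.2, 7.0]
width: 0.0605
time: 17.8
tool_pos: [0.6326, 0.2754, 0.0462]
ee_rot: [3.141, 0.001, -0.069]
wrist_force: [0.2, -0.1, 0.6]
width: 0.0699
plane [0.6277 0.2148 0.0216] [ 0.057 -0.004  0.998] 385 0.0007 lean -x deg -3.2 lean y deg -0.2
plane [0.635  0.2941 0.0215] [ 0.137 -0.003  0.991] 347 0.0007 lean -x deg -7.9 lean y deg -0.2
plane [0.6222 0.164  0.0217] [ 0.004 -0.022  1.   ] 297 0.0005 lean -x deg -0.2 lean y deg -1.3
tool [0.6326 0.2754 0.0462] F [ 0.2 -0.1  0.6] T [-0.04  0.12 -0.01] t 17.8
```

View pics/wrist22.png

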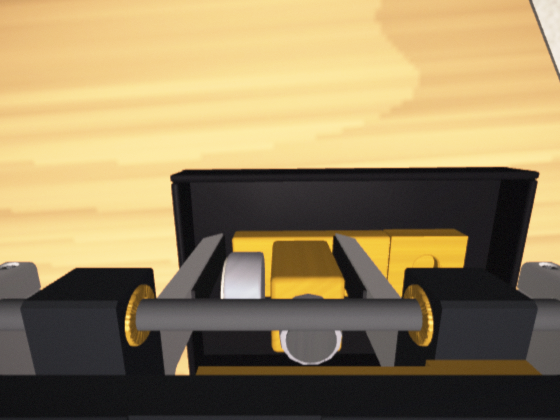

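```bash

python3 -m inch '[{"linear":[0,0,0.1],"twist":0,"gripper":0.74},{"linear":[0,0,0.25],"twist":0,"gripper":0.74},{"linear":[0,0,0.5],"twist":0,"gripper":0.74},{"linear":[0,0,0.75],"twist":0,"gripper":0.74},{"linear":[0,0,1],"twist":0,"gripper":0.74}]'
python3 -m inch '[{"linear":[-0.2,0,0.3],"twist":0,"gripper":0.74},{"linear":[-0.5,0,0.6],"twist":0,"gripper":0.74},{"linear":[-0.8,0,0.9],"twist":0,"gripper":0.74},{"linear":[-1,0,1],"twist":0,"gripper":0.74},{"linear":[-1,0,1],"twist":0,"gripper":0.74}]'
python3 -m inch '[{"linear":[-0.3,0,0],"twist":0,"gripper":0.74},{"linear":[-0.6,0,0],"twist":0,"gripper":0.74},{"linear":[-1,0,0],"twist":0,"gripper":0.74},{"linear":[-1,0,0],"twist":0,"gripper":0.74},{"linear":[-1,0,0],"twist":0,"gripper":0.74}]'
python3 - <<'E'
from h import *
s=snap('wrist','wrist23'); P=s['P'];im=s['image']
s=snap('scene','scene23'); 
s=snap('top');cv2.imwrite('pics/top23.png',cv2.resize(s['image'][150:250,160:420],None,fx=3,fy=3,interpolation=cv2.INTER_CUBIC)[:,:,::-1])
E
```

```text
time: 18.27
tool_pos: [0.6328, 0.2753, 0.1485]
ee_rot: [3.142, 0.0, -0.068]
wrist_force: [0.6, 0.1, 0.4]
width: 0.0696
time: 18.68
tool_pos: [0.5316, 0.2766, 0.2545]
ee_rot: [-3.136, -0.009, -0.066]
wrist_force: [1.3, 1.1, 0.9]
width: 0.0695
time: 19.1
tool_pos: [0.4318, 0.2752, 0.2464]
ee_rot: [3.141, 0.0, -0.067]
wrist_force: [-0.6, -0.5, 0.9]
width: 0.0696
```

View pics/wrist23.png

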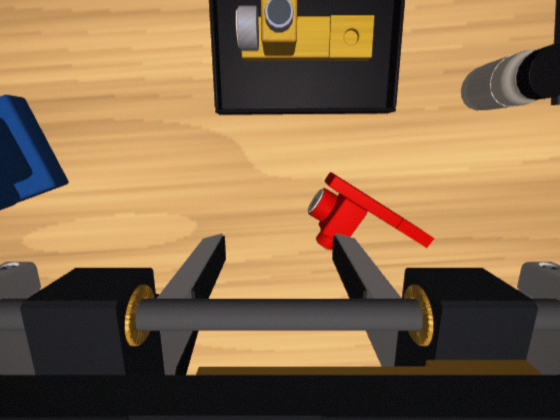

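View pics/scene23.png

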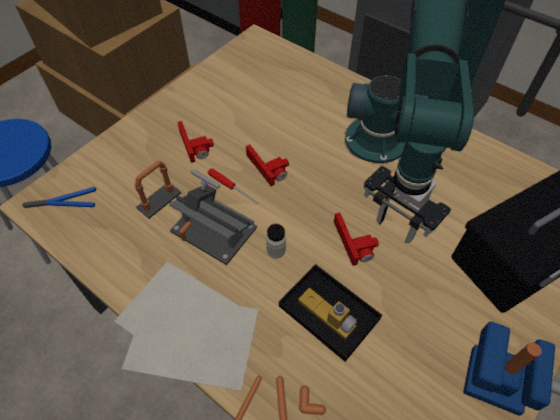

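View pics/top23.png

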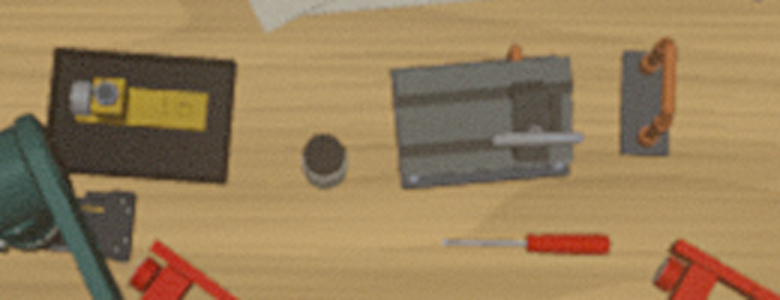

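```bash
python3 -c "
from bench import robot
print(robot.get_obs()['wrist_force']); print(robot.close_job())"
```

```text
[ 0.25510561 -0.62122471  0.29257834]
the job is handed in; nothing more can be done
None
```

The regulator is off the gas point and standing on its flat base in the black tray. I handed the job in at about 19 s of the 72 s allowed.

- **Yoke screw:** I turned the tee bar clockwise only, with about 5 N of steady resistance. It came up solid at the end stop, where the force rose to 18 N. The depth picture then put the bar at about 3.2 rad and roughly 8 mm higher, so it is backed right off. This was done before the regulator was moved.
- **Regulator:** I gripped it level across the block and the gauge, because the tool can only point straight down. I slid it 55 mm sideways until the tongue was clear of the yoke, lifted it square off the slope and carried it over the jar. In the tray I set down its lower edge and tipped it flat while still holding it, pressing with about 10–15 N, then let go.
- **Last checks:**
  - The regulator sits inside the tray walls, with the top of its base at 21–22 mm (21 expected).
  - Two of the three surface fits after release gave leans of about 3° and 8°, and the third gave 0°. I put the two down to mixed surfaces in the fit, since the heights agree with it lying flat and the pictures show it flat.
  - In the overhead view the jar, pipe bend and screwdriver are where they started.
  - The gripper is clear and touching nothing.

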